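# Wide wheel from the rack to the wheel clamp

## Task

Lift the wide wheel up and off its peg on the wheel rack and slide it fully home on the wheel clamp's sloping spindle; push it firmly against the collar with about 10 to 20 N, without ramming it, and let go of it. Then press the clamp's pedal down to its stop, not hard, to lock the wheel, and let it spring back up. Leave the two narrow wheels hanging on their pegs and the other things on the table where they are.

Things in the scene. Friction and masses are not known exactly. Their poses are not given: they have to be found in the camera images.
- rack: Fixed aluminium rack, origin at table level, y along its crossbar (front face x = 60 mm). Three level pegs, 7 mm thick, 170 mm up at y = -100, 0, 100 mm, run towards -x to x = -59 mm; the last 10 mm turn up by 6 mm. A wheel hangs by its bore, its centre 6.5 mm below the peg's axis; it must rise 6 to 13 mm to pass the upturned end, then move 90 mm to -x to be clear.
- wide_wheel: The wheel to be fitted: white hub, black tyre, 80 mm diameter, 32 mm wide, 20 mm bore right through, flat sides, 60 to 130 g. Hangs on any one of the three pegs. Origin at its centre, x along the bore (the two sides are alike), z up while it hangs. Can be pinched from above across its 32 mm width, on the uppermost 20 mm of the tyre.
- narrow_wheel_a: One of two identical narrow wheels on the rack: same 80 mm diameter and 20 mm bore as the wide wheel but only 22 mm wide. Origin at its centre, x along the bore. To be left hanging.
- narrow_wheel_b: One of two identical narrow wheels on the rack: same 80 mm diameter and 20 mm bore as the wide wheel but only 22 mm wide. Origin at its centre, x along the bore. To be left hanging.
- spindle: Spindle of the fixed wheel clamp. Origin: centre of the collar's face (wheel home: its centre at x = 16 mm). x outwards along the spindle, 25 degrees above level; y level; z mostly up. 17.6 mm thick for 31 mm, then a cone to 9 mm at x = 43 mm; a 6 mm lock pin stands out 1 mm, 11 mm with the pedal down. Collar 28 mm across, 55 mm long; block behind it 50 wide, 60 high.
- clamp: Fixed base of the wheel clamp, a grey plate 150 x 170 mm (x, y) and 18 mm thick with a column. Origin at table level; at its yaw 0 the spindle points to +y (collar face at x 0, y 30, z 150 mm) and the pedal sticks out to -x.
- pedal_pad (a point): Middle of the top of the pedal's rubber pad, 60 x 50 mm, moving with the pedal; about 76 mm above the table when up, about 29 mm lower at the stop. It is 99 mm from the hinge, which lies level along the clamp's y at x = -70 mm, 36 mm above the table.
- pedal (a joint): Pedal angle: 0 up (sprung), 0.30 rad at the bottom stop. Pressed on its pad it takes about 4 N to start and 12 N at the stop.
- spray_can: Spray can, 52 mm thick, 160 mm high, standing. Origin under its centre. Bystander.
- tape_roll: Grey roll of tape lying flat, 100 mm across, 45 mm high. Origin under its centre. Bystander.
- driver: Screwdriver lying on the table, 180 mm long along its x. Bystander.
- parts_tray: Small divided grey tray 140 x 100 x 30 mm. Origin under its centre. Bystander.
- damper: Small damper lying on the table, 125 mm long along its x, 18 mm thick. Bystander.
Things that resemble listed ones, but are neither listed nor needed, are in the scene too. Leave any brown or orange look-alike of the wide_wheel alone.

How it is judged:
On the way, in this order (a step that is already met when the one before it is completed fails the run):
1. the wide wheel is home on the spindle and pushed against it with more than 6 N (x of wide_wheel in the frame of spindle between 0.012 and 0.019 m and y of wide_wheel in the frame of spindle between -0.004 and 0.004 m and z of wide_wheel in the frame of spindle between -0.004 and 0.004 m and angle between the x axis of wide_wheel and the x axis of spindle, either way round below 0.15 rad and contact force between wide_wheel and spindle above 6 N), for 0.1 s.
2. the wide wheel is home on the spindle (within 3 mm of the collar) and let go of (x of wide_wheel in the frame of spindle between 0.012 and 0.019 m and y of wide_wheel in the frame of spindle between -0.004 and 0.004 m and z of wide_wheel in the frame of spindle between -0.004 and 0.004 m and angle between the x axis of wide_wheel and the x axis of spindle, either way round below 0.15 rad and contact force between the fingers and wide_wheel below 0.1 N), for 0.2 s.
3. the pedal is pressed to its stop with the wheel home (x of wide_wheel in the frame of spindle between 0.012 and 0.019 m and y of wide_wheel in the frame of spindle between -0.004 and 0.004 m and z of wide_wheel in the frame of spindle between -0.004 and 0.004 m and angle between the x axis of wide_wheel and the x axis of spindle, either way round below 0.15 rad and value of joint pedal above 0.28 rad), for 0.1 s.
At the end, for the whole second after the job is handed in: The wide wheel sits on the spindle, at most 3 mm short of the collar, at rest and released; the pedal has been down to its stop and is back up (within 0.03 rad); the narrow wheels still hang on their pegs and the bystanders are within 30 mm of where they were (all of step 2 and value of joint pedal below 0.03 rad and linear speed of wide_wheel below 0.02 m/s and distance of each of narrow_wheel_a, narrow_wheel_b, spray_can, tape_roll, driver, parts_tray, damper from where it was at the start of the episode below 0.03 m); the robot touches nothing.
It fails at once if a narrow wheel is knocked off its place (more than 60 mm) (distance of any of narrow_wheel_a, narrow_wheel_b from where it was at the start of the episode above 0.06 m).
It fails at once if the clamp, its spindle or its pedal is rammed (more than 60 N) (contact force between clamp and anything else above 60 N).
It fails at once if a bystander is shoved more than 50 mm or tipped (distance of any of spray_can, tape_roll, driver, parts_tray, damper from where it was at the start of the episode above 0.05 m or angle between spray_can's own z axis and vertical above 0.6 rad).
It also fails if it takes over 62 s, if anything falls off the work surface, if the arm or the gripper's body presses on something with over 40 N, if the wrist force passes 120 N, or if a joint passes its speed limit or range.

## Robot

A 6-joint arm with a two-finger parallel gripper is mounted at the origin on the work surface. World frame = base frame: x ahead of the robot, y to its left, z up, the work surface at z = 0. Lengths are in m, angles in rad, forces in N, time in s.
With the tool pointing down it reaches from about 0.275 to 1 m from the base axis. Payload 8.4 kg.
Tool frame: the origin (TCP) lies at the very end of the fingers, on their centre line; the grasp point (between the pads) lies 19 mm behind it (arm.pinch_z is the distance from the TCP to the grasp point, in m); z points along the fingers, y is the line along which they close (so a half turn about z gives the same grasp; the last joint's range is limited). The gripper opens to 85 mm and grips with 20 to 120 N. Pads are 22 mm wide; open, the fingers measure 114 mm over their backs; the gripper's body (76 mm by 85 mm) begins 54 mm behind the grasp point. The pads swing forward as they close: fully open they stand 13 mm farther back than shut.
Start: joints at [1.276, 0.353, 1.633, -0, 1.155, -0.002], TCP at [0.18, 0.598, 0.231] pointing down, gripper open.
Joint ranges: [-2.63, 2.63], [-0.92, 2.1], [0.06, 2.66], [-1.3, 4.44], [0, 2.69], [-3.02, 3.02]. Speed limits (rad/s): [2.22, 2.22, 2.79, 3.14, 3.14, 3.14].

## Interface

Orientations are given as a rotation vector (axis times angle).
In Python, from station import arm, eyes, job gives the robot as it stands.
- The arm moves only by the tool carry_out, never from a script. Its argument "rows" is a list that holds one entry, the list of rows, each a list of 7 numbers: the opening, from 0 (shut) to 1 (fully open), then the shift along the tool's x, y, z as a fraction of full scale, then the turn, a rotation vector about the tool's x, y, z as a fraction of full scale. In form: [[[grip, dx, dy, dz, wx, wy, wz], ...]]. A call has 1 to 20 rows; each row is the pose to reach, as a shift and turn from the pose commanded when the call began, along the tool's axes at that moment, turning the shorter way round; what a row does not reach only later rows make up. Full scale, the value 1, is 40 cm for a shift and 180 degrees for a turn. A row lasts 1/10 s, in which the tool goes at most 50 mm and 8.59 degrees, less where a joint would pass 70% of its speed; a pose out of reach is approached as far as the arm can. A call with a number of a shift or a turn outside -1 to 1 is refused whole. A call with a gripper value outside its range is refused whole. The fingers move at their own pace and stop on an object; "force" is the grip in N (left out, the last holds). Time passes only in rows, so rows that repeat a pose let the fingers close. It gives the time, the measured TCP pose, the force, the opening and the grip force at its end, in the units of the state.
- arm.sense(): the state, without advancing time (a new reading comes with each control period).
- eyes.get_image(name): name is "scene" or "side" or "wrist"; returns a dict with "image" (384x512x3 uint8, blue, green, red), "fx", "fy", "cx", "cy" (pixels), "view" (4x4, takes a point from world to camera coordinates). Camera axes: x right, y up, looking along -z (the intrinsics and any distortion apply to the point x, -y, -z); pixel columns grow to the right and rows downward; lengths in m; the calibration is good to about 2 mm. A picture is of the moment at which its call begins. There is no depth.
- job.sign_off(): hands the job in; it is judged then, once.
The state is a dict: "clock": time; "joint_positions": joint angles; "dq": joint speeds; "joint_efforts": joint torques, N m; "tcp_pos": TCP position; "orientation": TCP orientation; "contact_force": force on the tool from outside, world axes, zero at the start; "torque": the same for the moment, N m; "grip_width": finger opening in m; "grasp_force": force on a finger pad.
Only numpy, scipy, OpenCV 4.12 (cv2) and the standard library are available. Lean on these libraries where they do the work, as an engineer would, in place of code of your own. Each camera call takes 0.05 s, during which the arm holds its last target. There are 200 camera calls.

## Working session

There is one attempt and no reset: what is moved stays moved. The work goes in short steps, Python scripts to look and compute and a tool call to move; the robot and the scene stay as the last step left them, time stands still between calls to the robot, and variables do not carry over. Pictures are saved under pics/ and viewed, at most 10 in all, crops included, and the job is handed in when it is done.

Besides the shell and the picture viewer there is one more tool, called after "Emit:" in YAML: its name, and indented under it one key for each argument. carry_out: Moves the arm, as the interface text tells. Its arguments: {"type":"object","properties":{"rows":{"type":"array","items":{"type":"array","items":{"type":"array","items":{"type":"number"}}}},"force":{"type":"number"}},"required":["rows"]}

```bash
mkdir -p pics; ls
cat > h.py <<'E'
import numpy as np, cv2
from scipy.spatial.transform import Rotation as R
from station import arm, eyes, job
def snap(n,f):
    d=eyes.get_image(n); cv2.imwrite('pics/'+f+'.png',d['image'])
    np.savez('pics/'+f+'.npz',image=d['image'],view=d['view'],K=[d['fx'],d['fy'],d['cx'],d['cy']],extra=str({k:v for k,v in d.items() if k not in('image','view')})); return d
def load(f): return np.load('pics/'+f+'.npz')
def ray(d,u,v):
    fx,fy,cx,cy=d['K']; V=d['view']; c=np.array([(u-cx)/fx,-(v-cy)/fy,-1.])
    Rm=V[:3,:3]; o=-Rm.T@V[:3,3]; r=Rm.T@c; return o,r/np.linalg.norm(r)
def onz(d,u,v,z): o,r=ray(d,u,v); return o+r*(z-o[2])/r[2]
def proj(d,p):
    fx,fy,cx,cy=d['K']; q=d['view'][:3,:3]@np.asarray(p,float)+d['view'][:3,3]; return np.array([cx+fx*q[0]/-q[2],cy-fy*q[1]/-q[2]])
def tri(*rs):
    A=0;b=0
    for o,r in rs: P=np.eye(3)-np.outer(r,r);A=A+P;b=b+P@o
    x=np.linalg.solve(A,b); return x,[float(np.linalg.norm((np.eye(3)-np.outer(r,r))@(x-o))) for o,r in rs]
E
python3 - <<'E'
from h import *
for n in('scene','side','wrist'):
    d=snap(n,n+'0'); print(n,{k:(v if np.isscalar(v) else 0) for k,v in d.items() if k!='image'}); V=d['view']; print(-V[:3,:3].T@V[:3,3])
a=[cv2.imread(f'pics/{n}0.png') for n in('scene','side')]
s=arm.sense(); print(s['tcp_pos'],s['orientation'],s['contact_force'])
E
```

```text
pics
scene {'fx': 461.47257002279036, 'fy': 461.47257002279036, 'cx': 258.8810932461438, 'cy': 187.77739864841408, 'view': 0}
[1.18423239 0.06580991 1.09788041]
side {'fx': 480.4828932316213, 'fy': 480.4828932316213, 'cx': 252.3101789344767, 'cy': 203.3148320114201, 'view': 0}
[ 0.16644039 -1.11708174  1.15962912]
wrist {'fx': 268.12639436992345, 'fy': 268.12639436992345, 'cx': 255.13755038858525, 'cy': 187.7817317422664, 'view': 0}
[0.10748164 0.6201606  0.37344025]
[0.18030312 0.59806691 0.23074261] [-4.58224218e-01 -3.10788107e+00  1.60401874e-03] [-0.56893344  0.41373569 -0.51975218]
```

View pics/scene0.png

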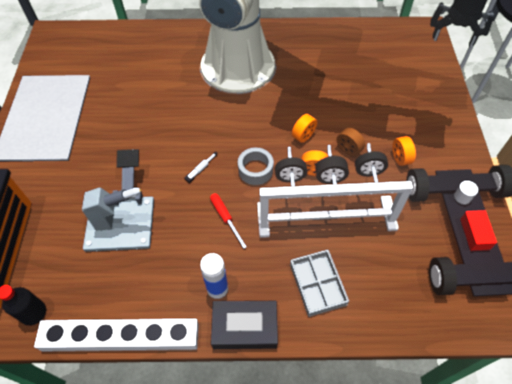

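View pics/side0.png

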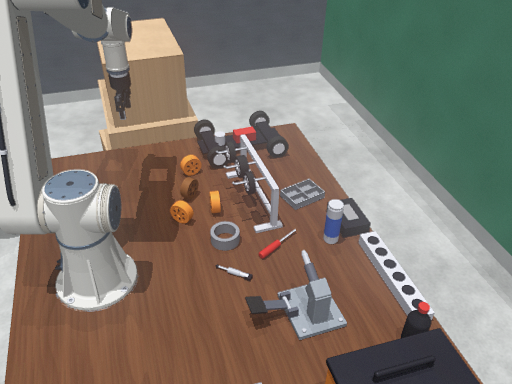

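The scene view shows the rack with three wheels at about (291,170), (332,168) and (371,163). The clamp is at (118,215), with its pedal pad at (128,157) and its spindle tip at (140,193). The side view shows the same layout. I'll zoom in next.

Run:
```python
import cv2,numpy as np
a=cv2.imread('pics/scene0.png');b=cv2.imread('pics/side0.png')
z=lambda im,x,y,w,h:cv2.resize(im[y:y+h,x:x+w],(400,300),interpolation=cv2.INTER_CUBIC)
cv2.imwrite('pics/c1.png',np.vstack([np.hstack([z(a,255,130,160,120),z(a,75,145,100,75)]),np.hstack([z(b,200,125,100,75),z(b,240,240,120,90)])]))
```

```text
(no output)
```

View pics/c1.png

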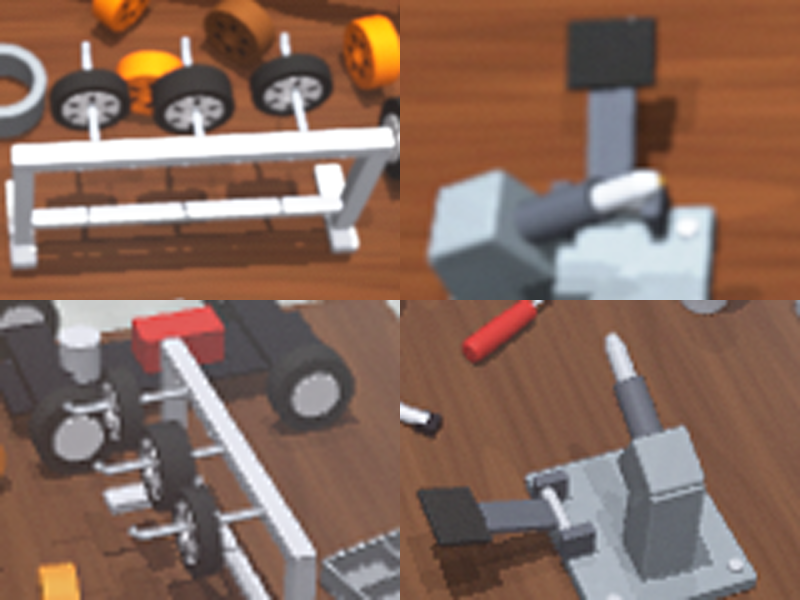

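The middle wheel is the thickest of the three. The crop shows the peg tips, the spindle's white part with the collar edge, and the pad in both views. I'll triangulate these roughly.

Run:
```python
from h import *
a=load('scene0');b=load('side0')
for n,p,q in [('tipL',(289.4,146.8),(233.3,183.3)),('tipM',(329.4,146),(224.5,166.8)),('tipR',(369,144),(217,151.8)),
 ('sptip',(139.5,189.5),(303.6,251.4)),('collar',(124.3,193.8),(308.1,264)),('pad',(128,158.3),(255.6,304.5))]:
    x,e=tri(ray(a,*p),ray(b,*q)); print(n,x.round(4),np.round(e,4))
w=load('wrist0'); print(w['view'].round(3)); print(str(w['extra']))
from scipy.spatial.transform import Rotation as R
s=arm.sense(); T=R.from_rotvec(s['orientation']).as_matrix(); print(T.round(3)); print('cam in tool',T.T@(-w['view'][:3,:3].T@w['view'][:3,3]-s['tcp_pos'])); print((w['view'][:3,:3]@T).round(3))
```

```text
tipL [0.4862 0.1424 0.1786] [0.0024 0.0024]
tipM [0.4824 0.2435 0.1775] [0.0007 0.0007]
tipR [0.4787 0.3426 0.1788] [0.001 0.001]
sptip [ 0.6007 -0.2183  0.1694] [0.0018 0.0018]
collar [ 0.6019 -0.257   0.1547] [0.0003 0.0003]
pad [ 0.4362 -0.2915  0.0723] [0.0001 0.0001]
[[ 0.289  0.957 -0.002 -0.624]
 [-0.915  0.275 -0.297  0.038]
 [-0.283  0.088  0.955 -0.381]
 [ 0.     0.     0.     1.   ]]
{'fx': 268.12639436992345, 'fy': 268.12639436992345, 'cx': 255.13755038858525, 'cy': 187.7817317422664}
[[-0.957  0.289 -0.   ]
 [ 0.289  0.957 -0.001]
 [-0.    -0.001 -1.   ]]
cam in tool [ 7.60937956e-02 -9.58841869e-06 -1.42700561e-01]
[[-0.     1.     0.001]
 [ 0.955 -0.     0.297]
 [ 0.297  0.001 -0.955]]
```

```bash
cat >> h.py <<'E'
def cur():
    s=arm.sense(); return np.array(s['tcp_pos']),R.from_rotvec(s['orientation']).as_matrix()
def goal(p,T,base=None):
    p0,T0=base or cur()
    return np.r_[T0.T@(np.asarray(p)-p0)/0.4, R.from_matrix(T0.T@T).as_rotvec()/np.pi].round(4)
def Tyz(y,z):
    z=np.array(z,float)/np.linalg.norm(z); y=np.array(y,float); y-=z*(y@z); y/=np.linalg.norm(y); return np.stack([np.cross(y,z),y,z],1)
E
python3 - <<'E'
from h import *
T=Tyz([np.cos(.037),np.sin(.037),0],[0,0,-1])
print(goal([.535,.21,.33],T))
E
```

```text
[-1.129e+00 -6.732e-01 -2.474e-01 -3.000e-04  2.000e-04  3.950e-01]
```

Emit:
carry_out:
  rows:
    - [[0.7, 0, 0, -0.2, 0, 0, 0], [0.7, -0.3, -0.2, -0.25, 0, 0, 0.05], [0.7, -0.9, -0.54, -0.25, 0, 0, 0.32], [0.7, -0.9, -0.54, -0.25, 0, 0, 0.32], [0.7, -0.9, -0.54, -0.25, 0, 0, 0.32], [0.7, -0.9, -0.54, -0.25, 0, 0, 0.32], [0.7, -0.9, -0.54, -0.25, 0, 0, 0.32], [0.7, -0.9, -0.54, -0.25, 0, 0, 0.32], [0.7, -0.9, -0.54, -0.25, 0, 0, 0.32], [0.7, -0.9, -0.54, -0.25, 0, 0, 0.32], [0.7, -0.9, -0.54, -0.25, 0, 0, 0.32]]

```text
clock: 1.25
tcp_pos: [0.4647, 0.2853, 0.3314]
orientation: [1.903, 2.498, 0.0]
contact_force: [0.4, 1.0, -0.1]
grip_width: 0.0597
grasp_force: 0.0
```

Run:
```python
from h import *
T=Tyz([np.cos(.037),np.sin(.037),0],[0,0,-1])
print(cur()[0],goal([.535,.21,.33],T))
```

```text
[0.46467453 0.28530747 0.33142408] [-2.282e-01  1.195e-01  3.800e-03  2.000e-04  2.000e-04  7.380e-02]
```

Emit:
carry_out:
  rows:
    - [[0.7, -0.23, 0.12, 0.004, 0, 0, 0.074], [0.7, -0.23, 0.12, 0.004, 0, 0, 0.074], [0.7, -0.23, 0.12, 0.004, 0, 0, 0.074], [0.7, -0.23, 0.12, 0.004, 0, 0, 0.074], [0.7, -0.23, 0.12, 0.004, 0, 0, 0.074]]

```text
clock: 1.75
tcp_pos: [0.5328, 0.213, 0.3294]
orientation: [-2.174, -2.266, 0.001]
contact_force: [0.3, 0.5, 1.0]
grip_width: 0.06
grasp_force: 0.0
```

Run:
```python
from h import *
print(cur()[0]); d=snap('wrist','w1')
cv2.imwrite('pics/w1v.png',cv2.resize(d['image'],(800,600),interpolation=cv2.INTER_CUBIC))
```

```text
[0.53277136 0.21301371 0.32939233]
```

View pics/w1v.png

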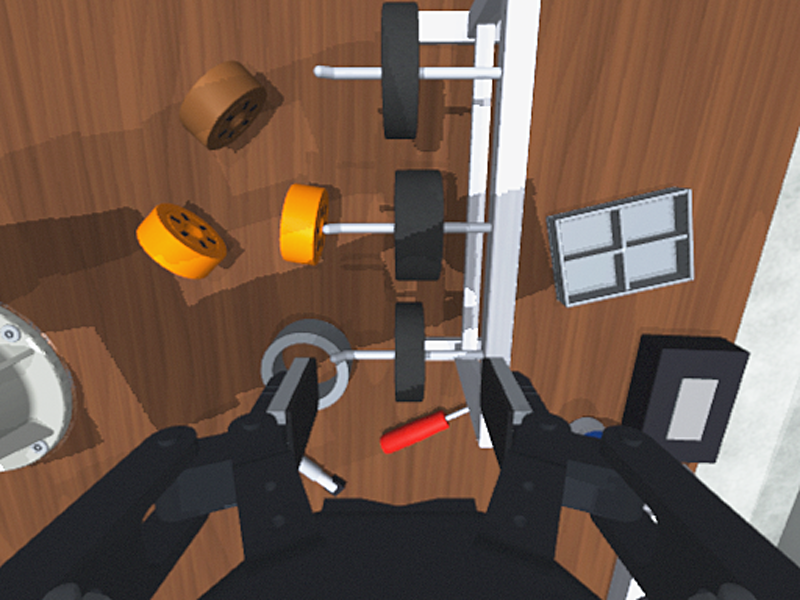

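The wrist view shows that the middle wheel, at about (419,225) in the enlarged picture, is the wide one. I'll measure it by colour mask and plan a second, lower view.

```bash
cat >> h.py <<'E'
def wheelbox(d,u,v,half=60):
    im=d['image']; m=(im.max(2)<75).astype(np.uint8); m=cv2.morphologyEx(m,cv2.MORPH_OPEN,np.ones((3,3)))
    n,l,st,c=cv2.connectedComponentsWithStats(m); k=l[int(v),int(u)]
    cnt=max(cv2.findContours((l==k).astype(np.uint8),cv2.RETR_EXTERNAL,cv2.CHAIN_APPROX_NONE)[0],key=len)
    return st[k],c[k],cv2.minAreaRect(cnt)
E
python3 - <<'E'
from h import *
d=load('w1')
for u,v in((268,144),(262,225),(256,40)):
    st,c,r=wheelbox(d,u,v); print(st,c,r)
    print(onz(d,c[0],c[1],.19))
# peg endpoints on z=.17 plane
for u,v in((327,228),(490,228),(317,71),(338,355)): print(onz(d,u*.64,v*.64,.173))
T=Tyz([np.cos(.037),np.sin(.037),0],[0,0,-1]); print(goal([.528,.215,.255],T))
E
```

```text
[ 251  108   48   72 2464] [270.05478896 142.21956169] ((274.5, 143.5), (71.0, 47.0), 90.0)
[0.5462574  0.25161404 0.19      ]
[ 252  193   20   64 1184] [261.66216216 224.40456081] ((261.5, 224.5), (63.0, 19.0), 90.0)
[0.54205555 0.15724341 0.19      ]
[ 244    2   24   87 1987] [255.62657272  44.64821339] ((255.5, 44.99999237060547), (22.999996185302734, 85.99998474121094), 0.0)
[0.52731682 0.34265328 0.19      ]
[0.47981099 0.24245758 0.173     ]
[0.59597918 0.2472969  0.173     ]
[0.4743381  0.34300735 0.173     ]
[0.48749744 0.14323906 0.173     ]
[ 4.800e-03 -1.150e-02  1.864e-01 -2.000e-04 -1.000e-04  1.600e-03]
```

Emit:
carry_out:
  rows:
    - [[0.7, 0.03, 0.02, 0.08, 0, 0, 0.002], [0.7, 0.055, 0.02, 0.14, 0, 0, 0.002], [0.7, 0.055, 0.02, 0.14, 0, 0, 0.002], [0.7, 0.055, 0.02, 0.14, 0, 0, 0.002]]

```text
clock: 2.2
tcp_pos: [0.5401, 0.2352, 0.2741]
orientation: [-2.181, -2.261, 0.001]
contact_force: [0.6, 0.9, -0.0]
grip_width: 0.0598
grasp_force: 0.0
```

```bash
sed -i 's/m=(im.max(2)<75)/m=((im.max(2)<75)\&(im.max(2).astype(int)-im.min(2)<16))/' h.py
python3 - <<'E'
from h import *
print(cur()); d=snap('wrist','w2')
cv2.imwrite('pics/w2v.png',d['image'])
for f in('w1','w2'):
    d=load(f); u,v=proj(d,[.543,.245,.2]); print(f,u,v,*wheelbox(d,u,v))
E
```

```text
(array([0.54006653, 0.2351622 , 0.27406122]), array([[-3.60781047e-02,  9.99348744e-01, -6.77089414e-04],
       [ 9.99348926e-01,  3.60778873e-02, -3.30636757e-04],
       [-3.05993472e-04, -6.88577327e-04, -9.99999716e-01]]))
w1 266.9922536239566 149.93280786904538 [ 252  109   32   70 2127] [267.58956276 143.325811  ] ((267.5, 143.5), (69.0, 31.0), 90.0)
w2 259.5196677406486 186.17994879249161 [ 242  134   38   82 3003] [260.24342324 174.47885448] ((260.5, 174.5), (81.0, 37.0), 90.0)
```

View pics/w2v.png

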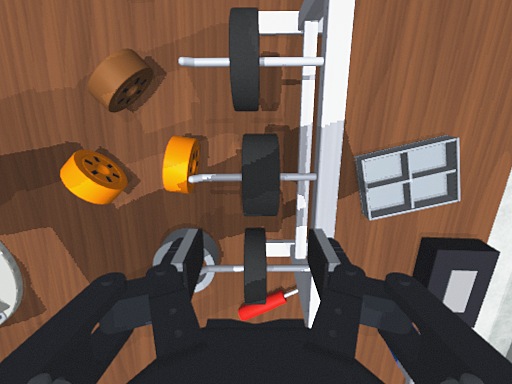

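The second view shows the wide wheel at cols 242–280 and rows 134–216, between the pegs' crossbar and the fingers.

Run:
```python
from h import *
rs=[]
for f,u,a,b in(('w1',267.7,108.5,178.5),('w2',260.7,133.5,215.5)):
    d=load(f); o,r1=ray(d,u,a); _,r2=ray(d,u,b); r=r1+r2; rs.append((o,r/np.linalg.norm(r)))
    ang=np.arccos(r1@r2)/2; print('dist by radius',.04/np.sin(ang), o+r/np.linalg.norm(r)*.04/np.sin(ang))
print(tri(*rs))
d=load('w2')
for u in(242,280): print(onz(d,u,174.5,.2))
```

```text
dist by radius 0.31750883817248576 [0.54553547 0.24498276 0.15816466]
dist by radius 0.2653028751822268 [0.54476115 0.24463465 0.16010352]
(array([0.54485314, 0.24615363, 0.16618473]), [0.0002768980794589646, 0.00027689807945910225])
[0.52797528 0.25464781 0.2       ]
[0.55965553 0.25580162 0.2       ]
```

Run:
```python
from h import *
T=Tyz([np.cos(.038),np.sin(.038),0],[0,0,-1]); print(goal([.5445,.245,.1795],T),goal([.5445,.245,.22],T))
```

```text
[ 2.460e-02  1.000e-02  2.386e-01  3.000e-04 -1.000e-04 -8.000e-04] [ 2.470e-02  1.010e-02  1.374e-01  3.000e-04 -1.000e-04 -8.000e-04]
```

Emit:
carry_out:
  rows:
    - [[0.6, 0.025, 0.01, 0.05, 0, 0, 0], [0.6, 0.025, 0.01, 0.12, 0, 0, 0], [0.6, 0.025, 0.01, 0.17, 0, 0, 0], [0.6, 0.025, 0.01, 0.21, 0, 0, 0], [0.6, 0.025, 0.01, 0.239, 0, 0, 0], [0.6, 0.025, 0.01, 0.239, 0, 0, 0], [0.3, 0.025, 0.01, 0.239, 0, 0, 0], [0.2, 0.025, 0.01, 0.239, 0, 0, 0], [0.2, 0.025, 0.01, 0.239, 0, 0, 0], [0.2, 0.025, 0.01, 0.239, 0, 0, 0], [0.2, 0.025, 0.01, 0.239, 0, 0, 0], [0.2, 0.025, 0.01, 0.239, 0, 0, 0]]
  force: 50

```text
clock: 3.45
tcp_pos: [0.5454, 0.2448, 0.1795]
orientation: [2.183, 2.258, 0.004]
contact_force: [-0.1, 0.3, 6.3]
grip_width: 0.0311
grasp_force: 50.9
```

Run:
```python
from h import *
s=arm.sense(); print(s['grip_width'],s['grasp_force'],s['contact_force'],s['tcp_pos'])
```

```text
0.03114509902611133 50.9123903859458 [-0.06561248  0.28612633  6.2864682 ] [0.54540797 0.24480511 0.17951149]
```

Emit:
carry_out:
  rows:
    - [[0.2, 0, 0, -0.01, 0, 0, 0], [0.2, 0, 0, -0.018, 0, 0, 0], [0.2, 0, 0, -0.024, 0, 0, 0], [0.2, 0, 0, -0.024, 0, 0, 0], [0.2, 0, -0.02, -0.024, 0, 0, 0], [0.2, 0, -0.05, -0.024, 0, 0, 0]]

```text
clock: 4.05
tcp_pos: [0.5239, 0.2436, 0.1874]
orientation: [-2.184, -2.258, 0.001]
contact_force: [-0.2, -0.0, -0.7]
grip_width: 0.0312
grasp_force: 50.3
```

Emit:
carry_out:
  rows:
    - [[0.2, 0, -0.04, -0.004, 0, 0, 0], [0.2, 0, -0.08, -0.004, 0, 0, 0], [0.2, 0, -0.12, -0.004, 0, 0, 0], [0.2, 0, -0.16, -0.004, 0, 0, 0], [0.2, 0, -0.2, -0.004, 0, 0, 0], [0.2, 0, -0.25, -0.004, 0, 0, 0], [0.2, 0, -0.27, -0.004, 0, 0, 0], [0.2, 0, -0.27, -0.004, 0, 0, 0]]

```text
clock: 4.85
tcp_pos: [0.4155, 0.2401, 0.1894]
orientation: [-2.182, -2.26, 0.0]
contact_force: [0.2, 0.0, -0.9]
grip_width: 0.0315
grasp_force: 50.3
```

Run:
```python
from h import *
s=arm.sense(); print(s['tcp_pos'],s['contact_force'],s['grip_width'])
d=snap('wrist','w3'); cv2.imwrite('pics/w3v.png',d['image'])
```

```text
[0.4154862  0.24005848 0.18937984] [ 0.17066193  0.00303116 -0.91545247] 0.031452603959209915
```

View pics/w3v.png

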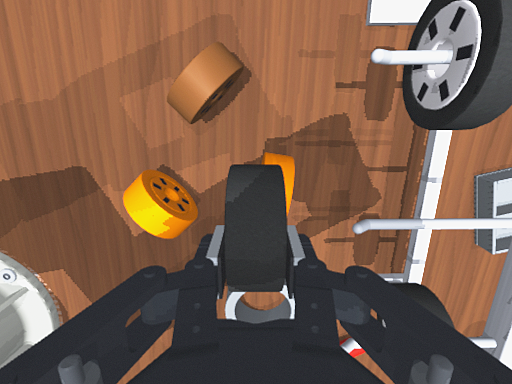

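The wide wheel is held centrally, at cols 226–286 and rows 165–293, and the empty peg ends at (360,226). I'll work out the wheel's place in the tool frame and the way to a view over the spindle.

Run:
```python
from h import *
d=load('w3'); st=wheelbox(d,255,220); print(st)
p,T=cur()
o,r1=ray(d,256,164.5); _,r2=ray(d,256,293); r=r1+r2; r/=np.linalg.norm(r); a=np.arccos(r1@r2)/2
print('centre in tool', T.T@(o+r*.04/np.sin(a)-p))
ps=.02;c,s=np.cos(np.radians(25)),np.sin(np.radians(25))
ax=np.array([-np.sin(ps)*c,np.cos(ps)*c,s]); zt=-np.array([np.sin(ps)*s,-np.cos(ps)*s,c])
Tt=Tyz(-ax,zt); print(goal([.51,-.16,.25],Tt), goal([.45,.1,.33],T))
```

```text
(array([    0,   165,   512,   219, 46209], dtype=int32), array([257.68465018, 315.0221169 ]), ((255.5, 274.0), (218.0, 511.0), 90.0))
centre in tool [ 0.00013746 -0.00088387  0.01547313]
[-1.0082  0.199  -0.1512  0.1085  0.1097  0.496 ] [-0.3534  0.0717 -0.3512  0.      0.      0.    ]
```

Emit:
carry_out:
  rows:
    - [[0.2, 0, 0, -0.12, 0, 0, 0], [0.2, 0, 0, -0.24, 0, 0, 0], [0.2, -0.05, 0, -0.35, 0, 0, 0.03], [0.2, -0.16, 0.02, -0.4, 0, 0, 0.07], [0.2, -0.28, 0.05, -0.4, 0, 0, 0.11], [0.2, -0.4, 0.08, -0.4, 0, 0, 0.15], [0.2, -0.52, 0.1, -0.4, 0.02, 0.02, 0.2], [0.2, -0.64, 0.12, -0.4, 0.04, 0.04, 0.25], [0.2, -0.76, 0.14, -0.36, 0.06, 0.06, 0.3], [0.2, -0.86, 0.17, -0.3, 0.08, 0.08, 0.35], [0.2, -0.95, 0.2, -0.24, 0.1, 0.1, 0.4], [0.2, -0.995, 0.2, -0.18, 0.1085, 0.11, 0.45], [0.2, -0.995, 0.2, -0.15, 0.1085, 0.11, 0.496], [0.2, -0.995, 0.2, -0.15, 0.1085, 0.11, 0.496], [0.2, -0.995, 0.2, -0.15, 0.1085, 0.11, 0.496], [0.2, -0.995, 0.2, -0.15, 0.1085, 0.11, 0.496], [0.2, -0.995, 0.2, -0.15, 0.1085, 0.11, 0.496]]

```text
clock: 6.6
tcp_pos: [0.5106, -0.1551, 0.2498]
orientation: [-2.706, -0.031, 0.004]
contact_force: [-0.7, 0.1, -1.3]
grip_width: 0.0311
grasp_force: 50.2
```

Run:
```python
from h import *
print(cur(),arm.sense()['joint_positions']); d=snap('wrist','w4'); cv2.imwrite('pics/w4v.png',cv2.resize(d['image'],(800,600),interpolation=cv2.INTER_CUBIC))
```

```text
(array([ 0.51064467, -0.15511801,  0.24978247]), array([[ 0.99974542,  0.02110821, -0.00797073],
       [ 0.02250041, -0.90639658,  0.42182814],
       [ 0.0016794 , -0.4219001 , -0.90664077]])) [-0.53090158  0.31905924  1.71432386  0.3765535   1.36196084  0.89063312]
```

View pics/w4v.png

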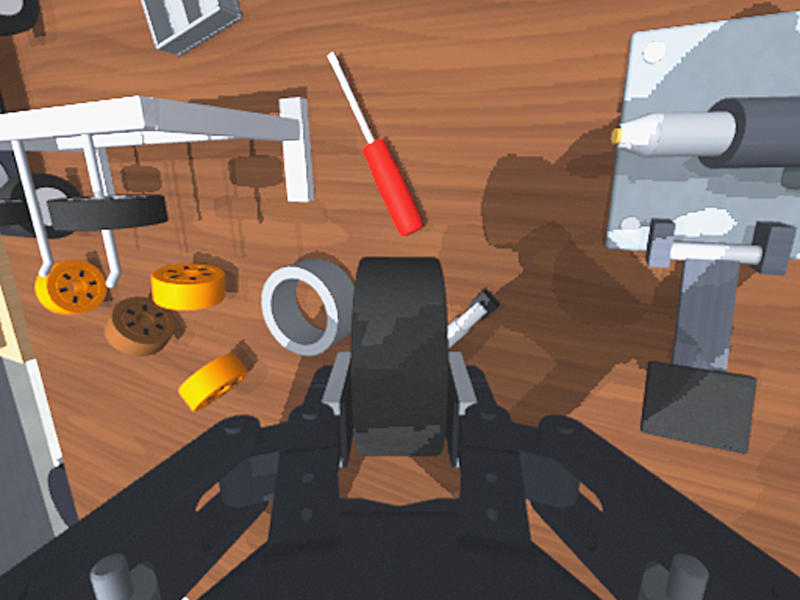

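The spindle is at the right: tip (615,135), collar face about (735,130), axis nearly along the image rows. The pad is at (700,407). I'll take a second view, shifted.

Emit:
carry_out:
  rows:
    - [[0.2, -0.05, 0.06, 0, 0, 0, 0], [0.2, -0.1, 0.12, 0, 0, 0, 0], [0.2, -0.1, 0.12, 0, 0, 0, 0], [0.2, -0.1, 0.12, 0, 0, 0, 0]]

```text
clock: 7.05
tcp_pos: [0.4712, -0.1993, 0.2293]
orientation: [-2.705, -0.026, 0.005]
contact_force: [0.1, 0.6, 0.3]
grip_width: 0.0308
grasp_force: 50.2
```

Run:
```python
from h import *
print(cur()[0]); snap('wrist','w5')
p=[np.array([.6007,-.2183,.1694]),np.array([.6019,-.257,.1547])]
for f in('w4','w5'):
    d=load(f); print(f,[proj(d,q).round(1) for q in p])
a=load('w4')['image'][50:125,380:512]; 
d=load('w5'); u,v=proj(d,p[0]).astype(int); print(u,v); b=d['image'][max(v-40,0):v+35,max(u-20,0):u+112]
print(b.shape,max(v-40,0),max(u-20,0))
z=lambda im:cv2.resize(im,None,fx=6,fy=4,interpolation=cv2.INTER_CUBIC) if 0 else cv2.resize(im,(im.shape[1]*6,im.shape[0]*6) if 0 else (im.shape[1]*4,im.shape[0]*4),interpolation=cv2.INTER_CUBIC)
A,B=z(a),z(b); w=max(A.shape[1],B.shape[1]); P=lambda i:cv2.copyMakeBorder(i,0,0,0,w-i.shape[1],0)
cv2.imwrite('pics/c2.png',np.vstack([P(A),P(B)]))
```

```text
[ 0.47119778 -0.19925305  0.2293491 ]
w4 [array([397.1,  83.6]), array([463.5,  82.8])]
w5 [array([328.8,  12.4]), array([399.2,   9.9])]
328 12
(47, 132, 3) 0 308
```

View pics/c2.png

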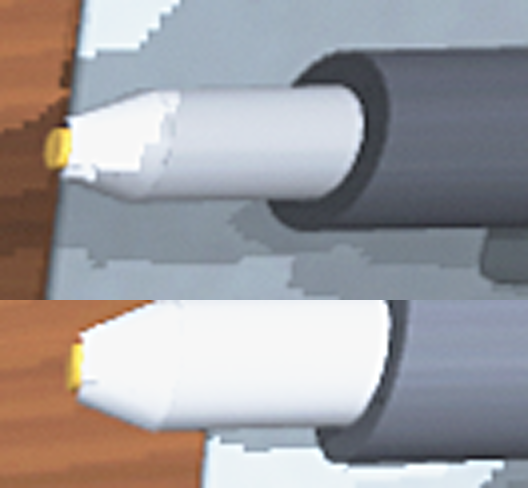

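Both crops show the white spindle with its yellow tip pin and the dark collar, but the second is cut at the top edge. I'll take two better-placed views.

Emit:
carry_out:
  rows:
    - [[0.2, 0.035, 0.02, 0, 0, 0, 0], [0.2, 0.035, 0.02, 0, 0, 0, 0], [0.2, 0.035, 0.02, 0, 0, 0, 0]]

```text
clock: 7.4
tcp_pos: [0.4854, -0.2055, 0.2259]
orientation: [-2.705, -0.028, 0.006]
contact_force: [0.3, -1.0, -1.7]
grip_width: 0.0313
grasp_force: 50.2
```

Run:
```python
from h import *
print(cur()[0]); snap('wrist','w6')
```

```text
[ 0.48538924 -0.20550953  0.22586213]
```

Emit:
carry_out:
  rows:
    - [[0.2, 0.06, 0, 0, 0, 0, 0], [0.2, 0.12, 0, 0, 0, 0, 0], [0.2, 0.12, 0, 0, 0, 0, 0], [0.2, 0.12, 0, 0, 0, 0, 0]]

```text
clock: 7.85
tcp_pos: [0.5326, -0.2047, 0.2255]
orientation: [-2.704, -0.027, 0.007]
contact_force: [0.1, 0.0, -1.2]
grip_width: 0.0311
grasp_force: 50.2
```

Run:
```python
from h import *
print(cur()[0]); snap('wrist','w7')
p=[np.array([.6007,-.2183,.1694]),np.array([.6019,-.257,.1547])]
C=[]
for f in('w6','w7'):
    d=load(f); u,v=proj(d,p[0]).astype(int); y0,x0=max(v-33,0),u-30; print(f,x0,y0)
    C.append(cv2.resize(d['image'][y0:y0+72,x0:x0+160],(800,300+0),interpolation=cv2.INTER_CUBIC) if 0 else cv2.resize(d['image'][y0:y0+60,x0:x0+160],(800,300),interpolation=cv2.INTER_CUBIC))
cv2.imwrite('pics/c3.png',np.vstack(C))
```

```text
[ 0.53260765 -0.20472019  0.22554323]
w6 285 4
w7 280 83
```

View pics/c3.png

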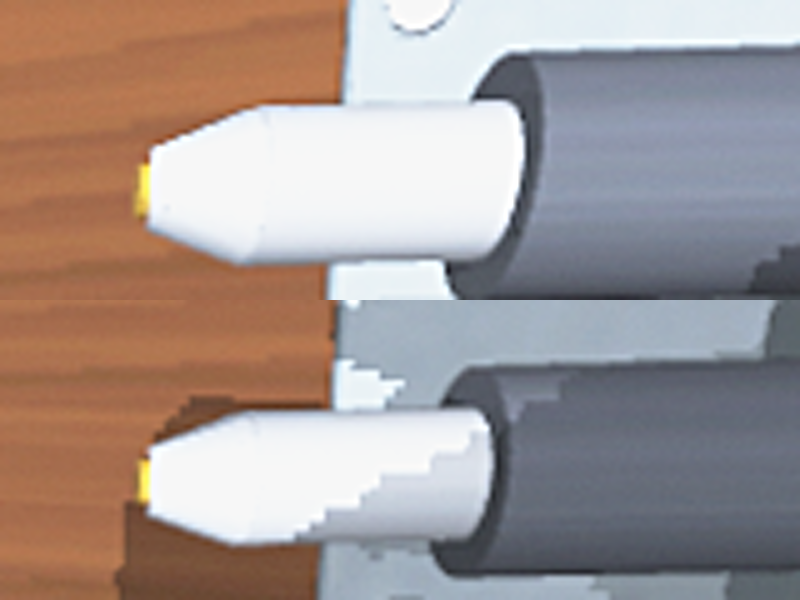

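```bash
cat > sp.py <<'E'
from h import *
E_={'w6':((285,4),[(270,103),(470,98)],[(245,266),(440,260)],(149,188),(524,172)),
   'w7':((280,83),[(250,111),(460,108)],[(240,246),(440,240)],(148,180),(493,172))}
pl=[];tips=[];js=[]
for f,(o,t,b,tip,j) in E_.items():
    d=load(f); px=lambda p:(o[0]+(p[0]+.5)/5-.5,o[1]+(p[1]+.5)/5-.5)
    def n(e,s):
        c,r1=ray(d,*px(e[0])); c,r2=ray(d,*px(e[1])); k=np.cross(r1,r2); return c,k/np.linalg.norm(k)
    c,n1=n(t,1); c,n2=n(b,1); k=n1+n2; k/=np.linalg.norm(k); half=np.arccos(n1@n2)/2
    pl.append((c,k)); print(f,'range by dia',.0088/np.sin(half)); tips.append(ray(d,*px(tip))); js.append(ray(d,*px(j)))
ax=np.cross(pl[0][1],pl[1][1]); ax/=np.linalg.norm(ax); ax*=np.sign(ax[1])
A=np.array([pl[0][1],pl[1][1],ax]); 
tip,e=tri(*tips); print('tip tri',tip.round(4),np.round(e,4)); 
P=np.linalg.solve(A,[pl[0][1]@pl[0][0],pl[1][1]@pl[1][0],ax@tip]); print('axis pt at tip',P.round(4),'ax',ax.round(4),'elev',np.degrees(np.arcsin(ax[2])),'yaw',np.degrees(np.arctan2(-ax[0],ax[1])))
print('range',[np.linalg.norm(P-c) for c,_ in pl])
J,e=tri(*js); print('junction',J.round(4),np.round(e,4),'axial from tip',(J-P)@ax)
E
python3 sp.py
```

```text
w6 range by dia 0.18497972083113595
w7 range by dia 0.1766200182710758
tip tri [ 0.5991 -0.2175  0.1687] [0.0001 0.0001]
axis pt at tip [ 0.5989 -0.2175  0.1687] ax [-0.0405  0.9125  0.4071] elev 24.02322942341412 yaw 2.538916607624693
range [np.float64(0.19579121152146925), np.float64(0.19201552027381727)]
junction [ 0.6011 -0.26    0.1522] [0.0001 0.0001] axial from tip -0.045590545758286014
```

```bash
cat > pr.py <<'E'
from h import *
def chk(C,yaw):
    c,s=np.cos(np.radians(25)),np.sin(np.radians(25)); y=np.radians(yaw)
    ax=np.array([-np.sin(y)*c,np.cos(y)*c,s]); lat=np.array([np.cos(y),np.sin(y),0]); up=np.cross(lat,ax)
    for f,o in(('w6',(285,4)),('w7',(280,83))):
        d=load(f); q=lambda x,r,t:((proj(d,C+x*ax+r*(np.cos(t)*up+np.sin(t)*lat))-o)*5+2).round(0)
        print(f,'tip',q(.043,0,0),'junc up',q(0,.0088,0)); 
        for x,r in((.043,.0045),(.031,.0088),(0.005,.0088),(-.03,.014)):
            v=np.array([q(x,r,t) for t in np.linspace(0,6.28,60)]); print('  x',x,'rows',v[:,1].min(),v[:,1].max(),'cols',v[:,0].min(),v[:,0].max())
y=np.radians(2);c,s=np.cos(np.radians(25)),np.sin(np.radians(25)); ax=np.array([-np.sin(y)*c,np.cos(y)*c,s])
if __name__=='__main__': chk(np.array([.599,-.2175,.1687])-.043*ax,2)
E
python3 pr.py
```

```text
w6 tip [148. 189.] junc up [524. 166.]
  x 0.043 rows 147.0 229.0 cols 141.0 156.0
  x 0.031 rows 106.0 265.0 cols 224.0 265.0
  x 0.005 rows 102.0 262.0 cols 421.0 483.0
  x -0.03 rows 47.0 303.0 cols 663.0 808.0
w7 tip [149. 181.] junc up [493. 179.]
  x 0.043 rows 146.0 215.0 cols 142.0 155.0
  x 0.031 rows 112.0 245.0 cols 220.0 255.0
  x 0.005 rows 109.0 243.0 cols 403.0 456.0
  x -0.03 rows 64.0 278.0 cols 629.0 753.0
```

```bash
cat >> h.py <<'E'
_y=np.radians(2.4);_c,_s=np.cos(np.radians(25)),np.sin(np.radians(25)); AX=np.array([-np.sin(_y)*_c,np.cos(_y)*_c,_s]); LAT=np.array([np.cos(_y),np.sin(_y),0]); UP=np.cross(LAT,AX)
C0=np.array([.599,-.2175,.1687])-.043*AX; TS=Tyz(-AX,-UP); WT=np.array([.0003,0,.0158])
def insp():
    p,T=cur(); q=p+T@WT-C0; return (np.array([q@AX,q@LAT,q@UP])*1000).round(2)
def tgt(s,l=0,u=0): return goal(C0+s*AX+l*LAT+u*UP-TS@WT,TS)
E
python3 - <<'E'
from h import *
print('C0',C0,insp()); print(tgt(.085,-.066,.02)); print(tgt(.08)); print(TS.round(3))
E
```

```text
C0 [ 0.60063195 -0.25643705  0.15052741] [ 81.05 -65.75  29.15]
[-0.0007 -0.0099  0.0229 -0.0002 -0.0027 -0.0065]
[ 0.1641 -0.0007  0.0742 -0.0002 -0.0027 -0.0065]
[[ 0.999  0.038 -0.018]
 [ 0.042 -0.906  0.422]
 [-0.    -0.423 -0.906]]
```

Emit:
carry_out:
  rows:
    - [[0.2, 0.06, -0.001, 0.02, 0, -0.0027, -0.0065], [0.2, 0.12, -0.001, 0.05, 0, -0.0027, -0.0065], [0.2, 0.164, -0.001, 0.074, 0, -0.0027, -0.0065], [0.2, 0.164, -0.001, 0.074, 0, -0.0027, -0.0065], [0.2, 0.164, -0.001, 0.074, 0, -0.0027, -0.0065], [0.2, 0.164, -0.001, 0.074, 0, -0.0027, -0.0065]]

```text
clock: 8.5
tcp_pos: [0.5975, -0.1914, 0.1992]
orientation: [-2.704, -0.055, 0.012]
contact_force: [-0.2, -0.1, -0.8]
grip_width: 0.0313
grasp_force: 50.2
```

Run:
```python
from h import *
print(insp(),arm.sense()['contact_force']); print(tgt(.08),tgt(.05),tgt(.016))
a=snap('scene','s2')['image'];b=snap('side','d2')['image']
z=lambda im,x,y:cv2.resize(im[y:y+60,x:x+80],(400,300),interpolation=cv2.INTER_CUBIC)
cv2.imwrite('pics/c4.png',np.hstack([z(a,100,165),z(b,270,220)]))
```

```text
[ 7.964e+01 -7.000e-02  8.200e-01] [-0.24266877 -0.09220404 -0.78782412]
[ 0.0002 -0.0009  0.0021 -0.0001 -0.0002 -0.0002] [ 0.0003  0.0741  0.002  -0.0001 -0.0002 -0.0002] [ 3.000e-04  1.591e-01  2.000e-03 -1.000e-04 -2.000e-04 -2.000e-04]
```

View pics/c4.png

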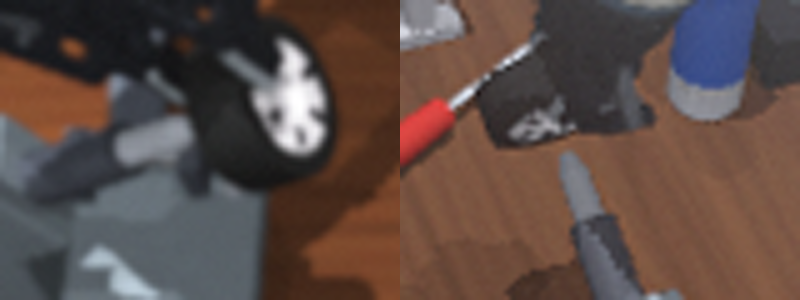

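The wheel is lined up ahead of the spindle and square to it, with the spindle tip pointing at the hub. I'll insert it slowly.

Emit:
carry_out:
  rows:
    - [[0.2, 0, 0.01, 0.002, 0, 0, 0], [0.2, 0, 0.025, 0.002, 0, 0, 0], [0.2, 0, 0.04, 0.002, 0, 0, 0], [0.2, 0, 0.05, 0.002, 0, 0, 0], [0.2, 0, 0.06, 0.002, 0, 0, 0], [0.2, 0, 0.07, 0.002, 0, 0, 0], [0.2, 0, 0.07, 0.002, 0, 0, 0]]

```text
clock: 9.3
tcp_pos: [0.5993, -0.2166, 0.186]
orientation: [-2.704, -0.055, 0.012]
contact_force: [-1.1, 0.7, -0.7]
grip_width: 0.0314
grasp_force: 50.2
```

Run:
```python
from h import *
s=arm.sense(); f=s['contact_force']; print(insp(),f, 'spindle axes',f@AX,f@LAT,f@UP, s['torque'])
```

```text
[51.08  0.63 -0.52] [-1.08796912  0.6627044  -0.69066672] spindle axes 0.34948980095577664 -1.0592636097258616 -0.9250361764802464 [-0.27382136  0.04333884  0.02764576]
```

Emit:
carry_out:
  rows:
    - [[0.2, -0.001, 0.01, -0.001, 0, 0, 0], [0.2, -0.001, 0.02, -0.001, 0, 0, 0], [0.2, -0.001, 0.03, -0.001, 0, 0, 0], [0.2, -0.001, 0.03, -0.001, 0, 0, 0]]

```text
clock: 9.7
tcp_pos: [0.5993, -0.2277, 0.1813]
orientation: [-2.704, -0.055, 0.012]
contact_force: [1.4, -0.2, -2.0]
grip_width: 0.0314
grasp_force: 50.2
```

Run:
```python
from h import *
s=arm.sense(); f=s['contact_force']; print(insp(),f, 'spindle axes',f@AX,f@LAT,f@UP, s['torque'])
```

```text
[39.11  0.23 -0.05] [ 1.43530548 -0.21960209 -2.01354446] spindle axes -1.1042862060492964 1.424850495023036 -1.7067633811226437 [-0.26078804 -0.00738664  0.02364445]
```

Emit:
carry_out:
  rows:
    - [[0.2, 0, 0.01, 0, 0, 0, 0], [0.2, 0, 0.02, 0, 0, 0, 0], [0.2, 0, 0.03, 0, 0, 0, 0], [0.2, 0, 0.038, 0, 0, 0, 0], [0.2, 0, 0.044, 0, 0, 0, 0], [0.2, 0, 0.048, 0, 0, 0, 0], [0.2, 0, 0.048, 0, 0, 0, 0]]

```text
clock: 10.4
tcp_pos: [0.6001, -0.2448, 0.1734]
orientation: [-2.704, -0.055, 0.011]
contact_force: [-0.1, 0.1, -0.3]
grip_width: 0.031
grasp_force: 50.2
```

Run:
```python
from h import *
s=arm.sense(); f=s['contact_force']; print(insp(),f, 'spindle axes',f@AX,f@LAT,f@UP, s['torque'])
```

```text
[ 2.027e+01  2.900e-01 -1.000e-02] [-0.12140256  0.14352671 -0.33259156] spindle axes -0.005986498495760273 -0.1152857921015987 -0.3641826302310962 [-0.27004291  0.03684144 -0.02009104]
```

Sliding freely. Now gently to the collar.

Emit:
carry_out:
  rows:
    - [[0.2, 0, 0.003, 0, 0, 0, 0], [0.2, 0, 0.006, 0, 0, 0, 0], [0.2, 0, 0.009, 0, 0, 0, 0], [0.2, 0, 0.012, 0, 0, 0, 0], [0.2, 0, 0.012, 0, 0, 0, 0]]

```text
clock: 10.9
tcp_pos: [0.6003, -0.2485, 0.1717]
orientation: [-2.703, -0.056, 0.012]
contact_force: [-0.2, 2.8, 1.5]
grip_width: 0.031
grasp_force: 50.4
```

Run:
```python
from h import *
s=arm.sense(); f=s['contact_force']; print(insp(),f, 'spindle axes',f@AX,f@LAT,f@UP, s['torque'])
```

```text
[16.18  0.32  0.06] [-0.21197702  2.75532382  1.53996545] spindle axes 3.153843514756127 -0.09641008950631168 0.2285024946783185 [0.35906666 0.04661019 0.10269126]
```

Emit:
carry_out:
  rows:
    - [[0.2, 0, 0.0015, 0, 0, 0, 0], [0.2, 0, 0.003, 0, 0, 0, 0], [0.2, 0, 0.003, 0, 0, 0, 0]]

```text
clock: 11.2
tcp_pos: [0.6003, -0.2486, 0.1717]
orientation: [-2.701, -0.056, 0.012]
contact_force: [-1.3, 6.9, 5.0]
grip_width: 0.0312
grasp_force: 50.7
```

Run:
```python
from h import *
s=arm.sense(); f=s['contact_force']; print(insp(),f, 'spindle axes',f@AX,f@LAT,f@UP, s['torque'],s['grasp_force'])
```

```text
[16.1   0.31  0.07] [-1.34854756  6.8679833   5.01390782] spindle axes 8.38919618786758 -1.0597633663483745 1.6202887453961927 [1.3403585  0.10130174 0.05522113] 50.66279702416267
```

Emit:
carry_out:
  rows:
    - [[0.2, 0, 0.0015, 0, 0, 0, 0], [0.2, 0, 0.003, 0, 0, 0, 0], [0.2, 0, 0.003, 0, 0, 0, 0], [0.2, 0, 0.003, 0, 0, 0, 0], [0.2, 0, 0.003, 0, 0, 0, 0]]

```text
clock: 11.7
tcp_pos: [0.6003, -0.2487, 0.1717]
orientation: [-2.7, -0.057, 0.012]
contact_force: [-1.2, 10.8, 7.4]
grip_width: 0.0311
grasp_force: 50.9
```

Run:
```python
from h import *
s=arm.sense(); f=s['contact_force']; print(insp(),f, 'spindle axes',f@AX,f@LAT,f@UP, s['torque'],s['grasp_force'])
```

```text
[16.07  0.33  0.11] [-1.18366351 10.82586548  7.43563266] spindle axes 12.990316599254738 -0.7292850410431526 2.146828782715102 [2.08872291 0.26847135 0.10457893] 50.88748033494085
```

Emit:
carry_out:
  rows:
    - [[0.2, 0, 0, 0, 0, 0, 0], [0.2, 0, -0.006, 0, 0, 0, 0], [0.2, 0, -0.006, 0, 0, 0, 0], [0.35, 0, -0.008, 0, 0, 0, 0], [0.5, 0, -0.008, 0, 0, 0, 0], [0.65, 0, -0.008, 0, 0, 0, 0], [0.65, 0, -0.008, 0, 0, 0, 0], [0.65, 0, -0.008, 0, 0, 0, 0], [0.65, 0, -0.008, 0, 0, 0, 0]]

```text
clock: 12.6
tcp_pos: [0.6003, -0.2483, 0.1718]
orientation: [-2.704, -0.056, 0.011]
contact_force: [-0.4, 0.9, 0.1]
grip_width: 0.0554
grasp_force: 0.0
```

Run:
```python
from h import *
s=arm.sense(); f=s['contact_force']; print(insp(),f, 'spindle axes',f@AX,f@LAT,f@UP,s['grasp_force'],s['grip_width'])
```

```text
[16.34  0.31  0.03] [-0.40042721  0.93059526  0.0882231 ] spindle axes 0.8951477232805615 -0.3611066808314497 -0.3200708135118857 0.0 0.05540932106639198
```

Emit:
carry_out:
  rows:
    - [[0.65, 0, 0, -0.02, 0, 0, 0], [0.65, 0, 0, -0.05, 0, 0, 0], [0.65, 0, 0, -0.1, 0, 0, 0], [0.65, 0, 0, -0.17, 0, 0, 0], [0.65, 0, 0, -0.25, 0, 0, 0], [0.65, 0, 0, -0.3, 0, 0, 0], [0.65, 0, 0, -0.3, 0, 0, 0], [0.65, 0, 0, -0.3, 0, 0, 0]]

```text
clock: 13.4
tcp_pos: [0.6022, -0.2992, 0.2809]
orientation: [-2.705, -0.055, 0.01]
contact_force: [1.0, 0.7, -0.1]
grip_width: 0.0554
grasp_force: 0.0
```

Run:
```python
from h import *
print(insp(),cur()[0],arm.sense()['contact_force']); d=snap('wrist','w8')
wc=C0+.016*AX; print('pred',proj(d,wc),'edges',proj(d,C0+.04*UP),proj(d,C0+.032*AX+.04*UP))
u,v=proj(d,wc+.04*UP); st,c,r=wheelbox(d,u,v); print(st,c,r)
for x in(st[0],st[0]+st[2]):   # axial position of sides at top of tyre
    o,rr=ray(d,x-.5,v); q=C0+.04*UP; t=((q-o)@UP)/(rr@UP); print('axial',(o+rr*t-C0)@AX)
row=d['image'][int(v)].max(1); print(int(u),row[int(u)-40:int(u)+40])
# pad measured: dark blob in w4 / w7 views
for f,(a,b) in(('w4',(700*.64,407*.64)),):
    e=load(f); print('pad',wheelbox(e,a,b))
    print(onz(e,a,b,.076))
```

```text
[ 16.29   0.14 120.44] [ 0.60224094 -0.29922319  0.28089046] [ 0.99870298  0.67365333 -0.14321479]Traceback (most recent call last):
  File "<stdin>", line 3, in <module>
  File "h.py", line 13, in proj
    fx,fy,cx,cy=d['K']; q=d['view'][:3,:3]@np.asarray(p,float)+d['view'][:3,3]; return np.array([cx+fx*q[0]/-q[2],cy-fy*q[1]/-q[2]])
                ~^^^^^
KeyError: 'K'
```

Run:
```python
from h import *
d=load('w8')
wc=C0+.016*AX; u,v=proj(d,wc+.04*UP); print('pred top',u,v,proj(d,C0+.04*UP),proj(d,C0+.032*AX+.04*UP))
st,c,r=wheelbox(d,u,v); print(st,c,r)
for x in(st[0],st[0]+st[2]):
    o,rr=ray(d,x-.5,v); q=C0+.04*UP; t=((q-o)@UP)/(rr@UP); print('axial',(o+rr*t-C0)@AX)
e=load('w4'); a,b=700*.64,407*.64; print('pad',wheelbox(e,a,b))
# pad corners from the enlarged w4 picture
P=np.array([onz(e,x*.64,y*.64,.076) for x,y in((648,362),(756,378),(746,453),(641,424))]); print(P.round(4),P.mean(0))
y=_y=np.radians(2.4); X=np.array([np.cos(y),np.sin(y),0]);Y=np.array([-np.sin(y),np.cos(y),0]); print('pad by geometry',C0-.030*Y-.1605*X)
```

```text
pred top 255.46920032895045 188.9382599621493 [272.58734898 188.92083797] [238.34935043 188.95568369]
[     0      0    512    384 159950] [256.7667146  160.55421069] ((255.5, 182.5), (365.0, 511.0), 90.0)
axial 0.25498798641979703
axial -0.22354511056581927
pad (array([     0,      0,    512,    384, 148957], dtype=int32), array([256.51001967, 155.06987923]), ((255.5, 184.5), (369.0, 511.0), 90.0))
[[ 0.4606 -0.261   0.076 ]
 [ 0.4632 -0.319   0.076 ]
 [ 0.4102 -0.3257  0.076 ]
 [ 0.4131 -0.2651  0.076 ]] [ 0.43678886 -0.29269883  0.076     ]
pad by geometry [ 0.441529   -0.29313178  0.15052741]
```

Run:
```python
from h import *
d=load('w8'); im=d['image']
for v in(160,175,189):
    print(v,im[v,222:292].max(1).tolist())
Td=Tyz([0,-1,0],[0,0,-1]); print(goal([.438,-.293,.16],Td),goal([.438,-.293,.30],Td))
print(arm.sense()['joint_positions'])
```

```text
160 [200, 202, 201, 201, 199, 201, 200, 199, 198, 198, 198, 196, 196, 196, 196, 203, 174, 90, 94, 91, 85, 89, 89, 91, 92, 90, 88, 89, 86, 88, 91, 89, 85, 89, 90, 92, 87, 90, 89, 86, 86, 89, 93, 86, 84, 87, 87, 90, 87, 87, 139, 177, 174, 176, 175, 174, 165, 167, 170, 161, 157, 192, 185, 185, 188, 186, 186, 185, 185, 184]
175 [197, 199, 199, 204, 202, 202, 198, 204, 255, 255, 252, 249, 249, 248, 248, 254, 255, 77, 99, 97, 100, 105, 103, 102, 97, 100, 98, 99, 98, 102, 101, 98, 96, 97, 97, 99, 98, 101, 98, 96, 100, 97, 95, 96, 96, 96, 99, 103, 99, 84, 82, 118, 114, 113, 112, 119, 135, 133, 132, 127, 152, 186, 181, 178, 179, 179, 180, 179, 178, 177]
189 [216, 216, 216, 216, 216, 214, 215, 215, 215, 214, 211, 205, 204, 204, 203, 207, 185, 91, 92, 94, 91, 92, 96, 94, 94, 93, 94, 95, 94, 90, 90, 92, 93, 91, 88, 91, 91, 90, 93, 94, 91, 93, 92, 93, 92, 94, 93, 94, 92, 85, 83, 94, 92, 94, 93, 91, 92, 92, 88, 79, 100, 137, 132, 132, 130, 131, 134, 134, 135, 136]
[-0.4089  0.0989  0.2848 -0.1391  0.0029  0.0128] [-0.4089 -0.0493 -0.0323 -0.1391  0.0029  0.0128]
[-0.63246911  0.5412679   1.30442212  0.33729722  1.5790688   0.8516788 ]
```

The wheel sits home: its tyre is at cols 239–272, against 238.3–272.6 predicted. On to the pedal.

Emit:
carry_out:
  rows:
    - [[0.3, -0.1, -0.02, -0.03, 0, 0, 0], [0, -0.2, -0.05, -0.032, -0.04, 0, 0], [0, -0.3, -0.05, -0.032, -0.08, 0, 0], [0, -0.409, -0.05, -0.032, -0.139, 0.003, 0.013], [0, -0.409, -0.02, 0.04, -0.139, 0.003, 0.013], [0, -0.409, 0.02, 0.12, -0.139, 0.003, 0.013], [0, -0.409, 0.06, 0.2, -0.139, 0.003, 0.013], [0, -0.409, 0.099, 0.285, -0.139, 0.003, 0.013], [0, -0.409, 0.099, 0.285, -0.139, 0.003, 0.013], [0, -0.409, 0.099, 0.285, -0.139, 0.003, 0.013]]

```text
clock: 14.45
tcp_pos: [0.4378, -0.2927, 0.16]
orientation: [-3.14, 0.0, 0.002]
contact_force: [0.3, 1.2, 0.4]
grip_width: -0.0002
grasp_force: 0.0
```

Run:
```python
from h import *
print(arm.sense()['contact_force'],arm.sense()['grip_width'])
Td=Tyz([0,-1,0],[0,0,-1]); 
for p in([.438,-.293,.082],[.437,-.293,.07],[.434,-.293,.06],[.43,-.293,.047]):print(goal(p,Td))
```

```text
[0.2897546  1.17328033 0.40632801] -0.00023527638191198115
[ 0.0006  0.0011  0.1951 -0.0005  0.0004 -0.    ]
[-0.0018  0.0012  0.2251 -0.0005  0.0004 -0.    ]
[-0.0093  0.0012  0.2501 -0.0005  0.0004 -0.    ]
[-0.0193  0.0013  0.2826 -0.0005  0.0004 -0.    ]
```

Emit:
carry_out:
  rows:
    - [[0, 0, 0, 0.08, 0, 0, 0], [0, 0, 0, 0.15, 0, 0, 0], [0, 0, 0, 0.185, 0, 0, 0], [0, 0, 0, 0.2, 0, 0, 0], [0, 0, 0, 0.21, 0, 0, 0], [0, -0.002, 0, 0.22, 0, 0, 0], [0, -0.004, 0, 0.23, 0, 0, 0], [0, -0.007, 0, 0.24, 0, 0, 0], [0, -0.01, 0, 0.25, 0, 0, 0], [0, -0.01, 0, 0.25, 0, 0, 0], [0, -0.01, 0, 0.25, 0, 0, 0]]

```text
clock: 15.55
tcp_pos: [0.4351, -0.294, 0.0615]
orientation: [3.14, -0.001, 0.004]
contact_force: [-2.0, -0.5, 6.8]
grip_width: -0.0002
grasp_force: 3.1
```

Emit:
carry_out:
  rows:
    - [[0, -0.003, 0, 0.01, 0, 0, 0], [0, -0.006, 0, 0.02, 0, 0, 0], [0, -0.009, 0, 0.028, 0, 0, 0], [0, -0.01, 0, 0.034, 0, 0, 0], [0, -0.01, 0, 0.034, 0, 0, 0]]

```text
clock: 16.05
tcp_pos: [0.4326, -0.2942, 0.0482]
orientation: [3.14, -0.001, 0.008]
contact_force: [2.7, 2.7, 8.8]
grip_width: -0.0001
grasp_force: 4.2
```

Emit:
carry_out:
  rows:
    - [[0, -0.001, 0, 0.003, 0, 0, 0], [0, -0.001, 0, 0.006, 0, 0, 0], [0, -0.001, 0, 0.006, 0, 0, 0]]

```text
clock: 16.35
tcp_pos: [0.4324, -0.2942, 0.046]
orientation: [3.14, -0.001, 0.008]
contact_force: [3.1, 2.9, 9.4]
grip_width: 0.0001
grasp_force: 4.4
```

Emit:
carry_out:
  rows:
    - [[0, 0, 0, 0.003, 0, 0, 0], [0, 0, 0, 0.006, 0, 0, 0], [0, 0, 0, 0.006, 0, 0, 0]]

```text
clock: 16.65
tcp_pos: [0.4323, -0.2943, 0.0447]
orientation: [3.14, -0.001, 0.008]
contact_force: [-2.0, 4.2, 24.5]
grip_width: -0.0003
grasp_force: 11.9
```

Emit:
carry_out:
  rows:
    - [[0, 0, 0, -0.001, 0, 0, 0], [0, 0, 0, -0.001, 0, 0, 0], [0, 0.003, 0, -0.015, 0, 0, 0], [0, 0.007, 0, -0.03, 0, 0, 0], [0, 0.01, 0, -0.045, 0, 0, 0], [0, 0.012, 0, -0.06, 0, 0, 0], [0, 0.013, 0, -0.075, 0, 0, 0], [0, 0.013, 0, -0.1, 0, 0, 0], [0, 0.013, 0, -0.17, 0, 0, 0], [0, 0.013, 0, -0.26, 0, 0, 0], [0, 0.013, 0, -0.36, 0, 0, 0], [0, 0.013, 0, -0.45, 0, 0, 0], [0, 0.013, 0, -0.55, 0, 0, 0], [0, 0.013, 0, -0.55, 0, 0, 0], [0, 0.013, 0, -0.55, 0, 0, 0], [0, 0.013, 0, -0.55, 0, 0, 0]]

```text
clock: 18.25
tcp_pos: [0.4341, -0.2928, 0.2609]
orientation: [-3.14, 0.001, 0.002]
contact_force: [0.2, -0.7, -0.2]
grip_width: -0.0002
grasp_force: 0.0
```

Run:
```python
from h import *
print(arm.sense()['contact_force'],cur()[0]); snap('wrist','w9'); snap('scene','s9'); snap('side','d9')
for a,b in(('scene0','s9'),('side0','d9')):
    A,B=load(a)['image'],load(b)['image']; m=(cv2.absdiff(A,B).max(2)>40).astype(np.uint8); m=cv2.morphologyEx(m,cv2.MORPH_OPEN,np.ones((3,3)))
    n,l,st,c=cv2.connectedComponentsWithStats(m); print(a,[(s.tolist()) for s in st[1:] if s[4]>15])
for f,(u0,v0) in(('s9',(0,0)),('d9',(0,0))):
    d=load(f); print(f,'wheel pred',proj(d,C0+.016*AX),'pad',proj(d,[.437,-.2927,.076]))
```

```text
[ 0.16030421 -0.74192495 -0.23081592] [ 0.43411186 -0.29277226  0.26094091]
scene0 [[38, 0, 88, 114, 4651], [200, 0, 41, 27, 870], [239, 0, 5, 7, 27], [259, 0, 44, 36, 996], [430, 0, 62, 45, 1564], [264, 42, 188, 106, 5355], [201, 66, 13, 12, 120], [221, 73, 47, 17, 328], [109, 82, 172, 145, 7675], [315, 156, 34, 28, 747], [312, 207, 10, 4, 37], [326, 206, 10, 4, 35], [130, 231, 21, 12, 205]]
side0 [[0, 0, 20, 110, 1544], [12, 0, 37, 8, 266], [51, 0, 9, 18, 92], [57, 0, 231, 189, 16674], [27, 11, 7, 7, 42], [57, 20, 5, 14, 46], [193, 74, 23, 11, 111], [21, 95, 30, 68, 1469], [223, 109, 21, 18, 139], [0, 116, 7, 34, 125], [0, 150, 45, 84, 1822], [118, 154, 6, 9, 36], [128, 155, 4, 4, 16], [239, 172, 6, 6, 29], [241, 176, 33, 84, 1293], [258, 180, 13, 23, 206], [85, 186, 36, 42, 933], [47, 203, 6, 5, 26], [60, 206, 19, 11, 87], [33, 213, 41, 34, 726], [253, 212, 6, 3, 18], [82, 231, 5, 7, 27], [77, 236, 4, 6, 23], [53, 241, 9, 8, 42], [123, 242, 132, 77, 3500], [292, 249, 29, 21, 375], [195, 255, 4, 7, 25], [47, 270, 16, 23, 290], [283, 285, 25, 46, 563], [258, 288, 6, 3, 18], [265, 289, 12, 8, 70], [103, 290, 20, 13, 164], [281, 291, 8, 4, 26], [270, 317, 24, 16, 245]]
s9 wheel pred [130.30300238 192.61869654] pad [127.20501994 157.71304699]
d9 wheel pred [305.5196997  259.78458024] pad [256.03994674 303.96698861]
```

```bash
python3 -c "
from station import job
print(job.sign_off())"
```

```text
the job is handed in; nothing more can be done
None
```

The wide wheel is home on the spindle, pushed against the collar with about 13 N and released; the pedal was pressed to its stop (about 25 N) and let spring back. The final images show no sign that anything else moved, and the job is handed in, with no verdict returned.

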